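# Line up the pawl springs by length

### The job

Line up the four brass pawl springs by length on the row of four black pads, so the fitter can take them in order: the shortest on the pad next to the knurled brass post, then longer and longer to the longest on the pad at the other end. Each spring lies flat and centred on its own pad, lengthwise along the pad, and is let go.

Things in the scene. Friction and masses are not known exactly. Their poses are not given: they have to be found in the camera images.
- spring_40: stiff brass pawl spring, the shortest of four: a rigid brass coil 20 mm in diameter with a 5 mm thick, 20 x 20 mm square brass block on each end, 40 mm long overall, about 54 g. Lies on its side, flat on the table at the start, at any yaw within about 45 degrees. Origin at its middle, halfway along and on the coil's centre line (10 mm above what it lies on); x axis along its length, z up at the start
- spring_54: stiff brass pawl spring, the second shortest of four: a rigid brass coil 20 mm in diameter with a 5 mm thick, 20 x 20 mm square brass block on each end, 54 mm long overall, about 62 g. Lies on its side, flat on the table at the start, at any yaw within about 45 degrees. Origin at its middle, halfway along and on the coil's centre line (10 mm above what it lies on); x axis along its length, z up at the start
- spring_68: stiff brass pawl spring, the second longest of four: a rigid brass coil 20 mm in diameter with a 5 mm thick, 20 x 20 mm square brass block on each end, 68 mm long overall, about 71 g. Lies on its side, flat on the table at the start, at any yaw within about 45 degrees. Origin at its middle, halfway along and on the coil's centre line (10 mm above what it lies on); x axis along its length, z up at the start
- spring_82: stiff brass pawl spring, the longest of four: a rigid brass coil 20 mm in diameter with a 5 mm thick, 20 x 20 mm square brass block on each end, 82 mm long overall, about 79 g. Lies on its side, flat on the table at the start, at any yaw within about 45 degrees. Origin at its middle, halfway along and on the coil's centre line (10 mm above what it lies on); x axis along its length, z up at the start
- pad_a: fixed black rubber pad, 92 x 34 mm and 4 mm thick, an end pad, next to pad_b; one of four alike, side by side in a row, 68 mm centre to centre, on a fixed grey steel plate (364 x 110 mm, 8 mm thick, lying on the table). Origin at the centre of its underside, on the plate (8 mm above the table; the pad's top is 12 mm above the table); x axis along its 92 mm length, which is across the row; y axis along the row from pad_a towards pad_d; z up
- pad_b: fixed black rubber pad, 92 x 34 mm and 4 mm thick, between pad_a and pad_c; one of four alike, side by side in a row, 68 mm centre to centre, on a fixed grey steel plate (364 x 110 mm, 8 mm thick, lying on the table). Origin at the centre of its underside, on the plate (8 mm above the table; the pad's top is 12 mm above the table); x axis along its 92 mm length, which is across the row; y axis along the row from pad_a towards pad_d; z up
- pad_c: fixed black rubber pad, 92 x 34 mm and 4 mm thick, between pad_b and pad_d; one of four alike, side by side in a row, 68 mm centre to centre, on a fixed grey steel plate (364 x 110 mm, 8 mm thick, lying on the table). Origin at the centre of its underside, on the plate (8 mm above the table; the pad's top is 12 mm above the table); x axis along its 92 mm length, which is across the row; y axis along the row from pad_a towards pad_d; z up
- pad_d: fixed black rubber pad, 92 x 34 mm and 4 mm thick, the other end pad, next to pad_c; one of four alike, side by side in a row, 68 mm centre to centre, on a fixed grey steel plate (364 x 110 mm, 8 mm thick, lying on the table). Origin at the centre of its underside, on the plate (8 mm above the table; the pad's top is 12 mm above the table); x axis along its 92 mm length, which is across the row; y axis along the row from pad_a towards pad_d; z up
- post: fixed knurled round brass post, 22 mm in diameter and 24 mm tall, standing on the grey plate at one end of the row of pads, 61 mm beyond the centre of the end pad next to it; it may be at either end (the other end has only a flat screw head). Origin at the centre of its foot, z up

How it is judged:
At the end, for the whole second after the job is handed in: Counting pads from the post, the 40, 54, 68 and 82 mm springs lie at rest on the 1st, 2nd, 3rd and 4th: each middle within 12 mm of its pad's centre (horizontally), length within 15 degrees of the pad's, flat on the pad (middle below 27 mm over the table) (((horizontal distance between post and pad_a below 0.1 m and horizontal distance between spring_40 and pad_a below 0.012 m and angle between the x axis of spring_40 and the x axis of pad_a, either way round below 0.26 rad and horizontal distance between spring_54 and pad_b below 0.012 m and angle between the x axis of spring_54 and the x axis of pad_b, either way round below 0.26 rad and horizontal distance between spring_68 and pad_c below 0.012 m and angle between the x axis of spring_68 and the x axis of pad_c, either way round below 0.26 rad and horizontal distance between spring_82 and pad_d below 0.012 m and angle between the x axis of spring_82 and the x axis of pad_d, either way round below 0.26 rad) or (horizontal distance between post and pad_d below 0.1 m and horizontal distance between spring_40 and pad_d below 0.012 m and angle between the x axis of spring_40 and the x axis of pad_d, either way round below 0.26 rad and horizontal distance between spring_54 and pad_c below 0.012 m and angle between the x axis of spring_54 and the x axis of pad_c, either way round below 0.26 rad and horizontal distance between spring_68 and pad_b below 0.012 m and angle between the x axis of spring_68 and the x axis of pad_b, either way round below 0.26 rad and horizontal distance between spring_82 and pad_a below 0.012 m and angle between the x axis of spring_82 and the x axis of pad_a, either way round below 0.26 rad)) and height (world z) of each of spring_40, spring_54, spring_68, spring_82 below 0.027 m and linear speed of each of spring_40, spring_54, spring_68, spring_82 below 0.02 m/s and angular speed of each of spring_40, spring_54, spring_68, spring_82 below 0.3 rad/s); the robot touches nothing.
It also fails if it takes over 118 s, if anything falls off the work surface, if the arm or the gripper's body presses on something with over 40 N, if the wrist force passes 120 N, or if a joint passes its speed limit or range.

### The arm

A 6-joint arm with a two-finger parallel gripper is mounted at the origin on the work surface. World frame = base frame: x ahead of the robot, y to its left, z up, the work surface at z = 0. Lengths are in m, angles in rad, forces in N, time in s.
With the tool pointing down it reaches from about 0.275 to 0.725 m from the base axis. Payload 5.6 kg.
Tool frame: the origin (TCP) lies at the very end of the fingers, on their centre line; the grasp point (between the pads) lies 19 mm behind it; x points along the fingers, z is the direction in which the jaws open and shut, and the axes are right-handed (so a half turn about x gives the same grasp; the last joint's range is limited). The gripper opens to 85 mm and grips with 20 to 120 N. Pads are 22 mm wide; open, the fingers measure 114 mm over their backs; the gripper's body (76 mm by 85 mm) begins 54 mm behind the grasp point. The pads swing forward as they close: fully open they stand 13 mm farther back than shut.
Start: joints at [-0.956, 0.255, 0.108, 0, -1.424, -0.285], TCP at [0.178, -0.52, 0.231] pointing down, gripper open.
Joint ranges: [-2.95, 2.95], [-1.21, 1.97], [-1.09, 1.5], [-2.87, 1.71], [-2.94, -0.07], [-3.05, 3.05]. Speed limits (rad/s): [2.57, 2.57, 3.14, 3.14, 3.14, 3.14].

### API

Orientations are given as a 3x3 rotation matrix whose columns are the frame's x, y, z axes.
In Python, from rig import robot, cams, finder gives the robot as it stands. The module is installed in compiled form; this text tells all that it offers.
- The arm moves only by the tool move_arm, never from a script. Its argument "moves" is a list of rows, each a list of 3 entries, a list of its own where there are three numbers: the shift along the tool's x, y, z in cm, then the turn, a rotation vector about the tool's x, y, z in degrees, then the closure in counts, from 0 (fully open) to 255 (shut). A call has 1 to 8 rows; each row is the pose to reach, as a shift and turn from the pose commanded when the call began, along the tool's axes at that moment; what a row does not reach only later rows make up. A row lasts 1/12 s, in which the tool goes at most 41.7 mm and 7.16 degrees, less where a joint would pass 70% of its speed; a pose out of reach is approached as far as the arm can. A call with a gripper value outside its range is refused whole. The fingers move at their own pace and stop on an object; "force" is the grip in N (left out, the last holds). Time passes only in rows, so rows that repeat a pose let the fingers close. It gives the time, the measured TCP pose, the force and the opening at its end, in the units of the state.
- robot.sense(): the state, without advancing time (a new reading comes with each control period).
- cams.snapshot(name): name is "scene" or "top" or "wrist"; returns a dict with "img" (480x640x3 uint8, red, green, blue), "range_z" (480x640 float32, m along the optical axis (not along the pixel's ray), 0 where there is no reading), "fx", "fy", "cx", "cy" (pixels), "world_to_cam" (4x4, takes a point from world to camera coordinates); the wrist camera has in their place "hand_eye" (4x4, takes a point from camera to tool coordinates, whose origin is the TCP and whose axes are the tool frame's). Camera axes: x right, y down, z forward; pixel columns grow to the right and rows downward; lengths in m; the calibration is good to about 2 mm. A picture is of the moment at which its call begins: read the wrist's pose just before it.
- robot.sign_off(): hands the job in, once; it reports no verdict.
Trained networks look in a picture, given as the dict that the camera call returned (one of the last four; its "shot" number tells which), for a name from the list of things; names that differ only in an ending like _2 or _b are one class to them, and where a whole thing is asked for, a point or a joint stands for the part that bears it (a point fixed in the world has none). Each returns a list of dicts, best first, with "score" (0 to 1); they miss things now and then, are a little off and sometimes report something else, mostly with a low value. They report only what shows in the picture. A call takes as long as a camera call.
- finder.find_in(picture, label): "extent" ([centre column, centre row, width, height] in pixels, round what is visible of it).
- finder.trace(picture, label): "pixels" (480x640 bool, what is visible of it) and "extent" ([centre column, centre row, width, height] in pixels, round what is visible of it).
The state is a dict: "clock": time; "qpos": joint angles; "qd": joint speeds; "joint_torque": joint torques, N m; "position": TCP position; "tool_rot": TCP orientation; "force": force on the tool from outside, world axes, zero at the start; "wrist_torque": the same for the moment, N m; "grip_width": finger opening in m.
Only numpy, scipy, OpenCV 4.12 (cv2) and the standard library are available. Lean on these libraries where they do the work, as an engineer would, in place of code of your own. Each camera call takes 0.05 s, during which the arm holds its last target. There are 200 camera calls.

## Working session

There is one attempt and no reset: what is moved stays moved. The work goes in short steps, Python scripts to look and compute and a tool call to move; the robot and the scene stay as the last step left them, time stands still between calls to the robot, and variables do not carry over. Pictures are saved under pics/ and viewed, about 12 in all and at most 16, crops included, and the job is handed in when it is done.

Besides the shell and the picture viewer there is one more tool, called after "Emit:" as a command line: name --argument value ..., lists and objects as JSON in quotes. move_arm: Moves the arm, as the interface text tells. Its arguments: {"type":"object","properties":{"moves":{"type":"array"},"force":{"type":"number"}},"required":["moves"]}

```bash
mkdir -p pics
cat > h.py <<'E'
from rig import robot, cams, finder
import numpy as np, cv2
def pts(p,mask=None):
    z=p["range_z"]; v,u=np.nonzero((z>0) if mask is None else (mask&(z>0)))
    d=z[v,u]; c=np.c_[(u-p["cx"])/p["fx"]*d,(v-p["cy"])/p["fy"]*d,d,np.ones(len(d))]
    return (c@np.linalg.inv(p["world_to_cam"]).T)[:,:3],u,v
def rect(P):
    (c,s,a)=cv2.minAreaRect((P[:,:2]*1000).astype(np.float32))
    if s[0]<s[1]: s=s[::-1]; a+=90
    return np.round(c,1),np.round(s,1),round((a+90)%180-90,1)
E
python3 - <<'E'
from h import *
s=robot.sense(); print(s["clock"],s["position"],np.round(s["tool_rot"],3).tolist(),s["grip_width"])
for n in("top","scene"):
    p=cams.snapshot(n); cv2.imwrite(f"pics/{n}0.png",p["img"][:,:,::-1])
    for l in("spring_40","spring_54","spring_68","spring_82","pad_a","post"):
        for r in finder.trace(p,l):
            P,_,_=pts(p,r["pixels"])
            if len(P)<20: continue
            print(n,l,round(r["score"],2),np.round(r["extent"]),*rect(P),np.round(np.percentile(P[:,2],[10,50,95])*1000))
E
```

```text
0.0 [ 0.17801413 -0.51985707  0.23037587] [[-0.001, -0.946, -0.324], [0.002, -0.324, 0.946], [-1.0, 0.0, 0.002]] 0.08521469263988414
top spring_40 0.68 [417. 278.  30.  50.] [ 465.8 -170. ] [82.6 23.2] -22.3 [14. 19. 22.]
top spring_40 0.62 [422. 205.  19.  28.] [ 583.7 -182.4] [40.4 21.9] -22.3 [12. 19. 22.]
top spring_40 0.58 [509. 186.  18.  41.] [ 614.4 -329.5] [71.6 28.3] 4.5 [11. 18. 22.]
top spring_54 0.68 [417. 278.  30.  50.] [ 465.8 -170. ] [82.6 23.2] -22.3 [14. 19. 22.]
top spring_54 0.62 [422. 205.  19.  28.] [ 583.7 -182.4] [40.4 21.9] -22.3 [12. 19. 22.]
top spring_54 0.58 [509. 186.  18.  41.] [ 614.4 -329.5] [71.6 28.3] 4.5 [11. 18. 22.]
top spring_68 0.68 [417. 278.  30.  50.] [ 465.8 -170. ] [82.6 23.2] -22.3 [14. 19. 22.]
top spring_68 0.62 [422. 205.  19.  28.] [ 583.7 -182.4] [40.4 21.9] -22.3 [12. 19. 22.]
top spring_68 0.58 [509. 186.  18.  41.] [ 614.4 -329.5] [71.6 28.3] 4.5 [11. 18. 22.]
top spring_82 0.68 [417. 278.  30.  50.] [ 465.8 -170. ] [82.6 23.2] -22.3 [14. 19. 22.]
top spring_82 0.62 [422. 205.  19.  28.] [ 583.7 -182.4] [40.4 21.9] -22.3 [12. 19.
[... 1667 characters left out ...]
4. 15. 18.]
scene spring_82 0.85 [142. 381.  27.  44.] [ 453.6 -335.7] [65.1 21.4] -35.7 [ 6. 15. 18.]
scene spring_82 0.7 [247. 427.  57.  36.] [ 613.  -325.8] [69.9 26.9] 3.8 [ 7. 15. 18.]
scene spring_82 0.6 [285. 337.  30.  30.] [ 587.2 -180.3] [39.8 28.2] -21.5 [ 8. 15. 19.]
scene pad_a 0.83 [343. 235.  50.  26.] [557.4  58. ] [91.  34.3] -4.0 [ 9. 10. 12.]
scene pad_a 0.82 [362. 218.  53.  25.] [561.9 126.8] [92.3 42.6] -1.5 [ 8. 10. 12.]
scene pad_a 0.77 [392. 181.  44.  21.] [571.3 261.1] [89.6 35.4] -4.6 [ 8. 10. 11.]
scene pad_a 0.61 [376. 199.  47.  21.] [564.2 195.7] [95.9 41.4] -7.2 [ 8. 10. 11.]
scene post 0.67 [324. 250.  16.  15.] [544.9  -0.9] [39.4 21.7] -17.6 [ 9. 26. 31.]
```

View pics/top0.png

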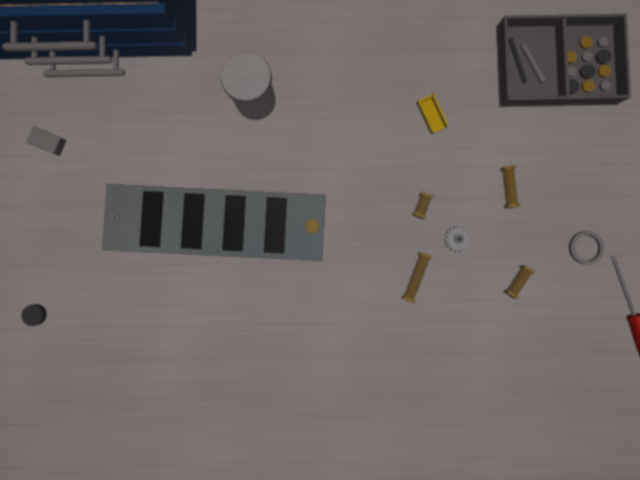

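View pics/scene0.png

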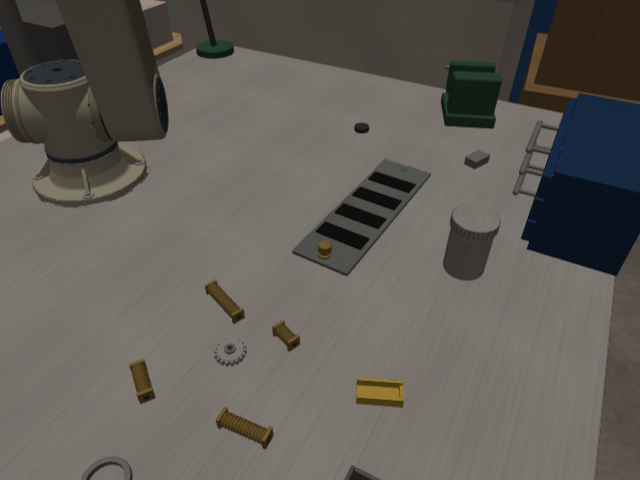

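The top picture shows the post at (312,226), so the pad at (273,227) is the first. The springs are the 40 at (422,205), the 82 at (417,278), the 68 at (510,187) and the 54 at (519,282), and a gear sits at (458,239) as clutter. The scene view agrees. Next I refine the poses from depth and plan the first move.

```bash
cat >> h.py <<'E'
def blob(p,c,r=0.055,lo=0.012,hi=0.03):
    P,u,v=pts(p); m=(np.hypot(P[:,0]-c[0],P[:,1]-c[1])<r)&(P[:,2]>lo)&(P[:,2]<hi)
    I=p["img"][v,u].astype(int); m&=(I[:,0]-I[:,2]>25)
    return rect(P[m])+(m.sum(),)
def plan(x,y,z,yaw):
    """yaw: spring/pad x axis yaw, deg; jaws go across"""
    s=robot.sense(); R=s["tool_rot"]; d=R.T@(np.array([x,y,z])-s["position"])*100
    a=np.degrees(np.arctan2(R[1,2],R[0,2])); t=(-(yaw+90-a)+90)%180-90
    print("t",round(s["clock"],2),"pos",np.round(s["position"]*1000,1),"w",round(s["grip_width"]*1000,1),"q",np.round(s["qpos"],2),"jaw",round(a,1),"-> shift cm",np.round(d,2),"turn x",round(t,1),"tilt",np.round(R[:,0],3))
E
python3 - <<'E'
from h import *
T=cams.snapshot("top"); S=cams.snapshot("scene")
for n,c in (("40",(.585,-.181)),("54",(.4536,-.3357)),("68",(.614,-.328)),("82",(.465,-.168))):
    print(n,"top",*blob(T,c),"scene",*blob(S,c,lo=.009))
plan(.4536,-.3357,.10,-35.7)
E
```

```text
40 top [ 584.3 -181.3] [40.2 19.1] -22.2 266 scene [ 584.4 -183.6] [41.2 20. ] -21.6 338
54 top [ 456.4 -335.4] [54.1 20.5] -35.0 374 scene [ 457.3 -337.2] [55.2 19.9] -35.4 555
68 top [ 612.7 -327.4] [68.2 21. ] 4.2 450 scene [ 613.  -328.9] [69.  21.6] 3.0 848
82 top [ 466.9 -168.1] [81.8 19.3] -22.7 520 scene [ 467.6 -171.1] [83.6 20.2] -22.4 529
t 0.8 pos [ 178.1 -520.3  231.3] w 85.1 q [-0.96  0.26  0.11  0.   -1.42 -0.28] jaw 108.9 -> shift cm [ 13.13 -32.04   8.55] turn x 54.6 tilt [-0. -0. -1.]
```

Emit:
move_arm --moves '[[[13,-32.3,8.4],[54.1,0,0],80],[[13,-32.3,8.4],[54.1,0,0],80],[[13,-32.3,8.4],[54.1,0,0],80],[[13,-32.3,8.4],[54.1,0,0],80],[[13,-32.3,8.4],[54.1,0,0],80],[[13,-32.3,8.4],[54.1,0,0],80],[[13,-32.3,8.4],[54.1,0,0],80],[[13,-32.3,8.4],[54.1,0,0],80]]' --force 40

```text
clock: 1.47
position: [0.422, -0.3591, 0.1178]
tool_rot: [[0.001, -0.819, 0.574], [-0.0, 0.574, 0.819], [-1.0, -0.001, -0.0]]
force: [1.4, 0.3, -0.4]
grip_width: 0.0586
```

Run:
```python
from h import *
plan(.4568,-.3363,.05,-35.2)
```

```text
t 1.47 pos [ 422.  -359.1  117.8] w 58.6 q [-0.42  0.32 -0.09  0.   -1.15 -1.76] jaw 55.0 -> shift cm [ 6.78 -1.53  3.87] turn x 0.2 tilt [ 0.001 -0.    -1.   ]
```

Emit:
move_arm --moves '[[[5,-1.5,3.9],[0,0,0],80],[[5,-1.5,3.9],[0,0,0],80],[[5,-1.5,3.9],[0,0,0],80],[[5,-1.5,3.9],[0,0,0],80]]'

```text
clock: 1.8
position: [0.455, -0.3361, 0.0671]
tool_rot: [[-0.003, -0.823, 0.568], [0.001, 0.568, 0.823], [-1.0, 0.003, -0.001]]
force: [0.1, 0.2, 1.2]
grip_width: 0.0585
```

Run:
```python
from h import *
plan(.4568,-.3363,.005,-35.2)
s=robot.sense();w=cams.snapshot("wrist"); cv2.imwrite("pics/w1.png",w["img"][:,:,::-1]); H=w["hand_eye"];print(np.round(H,3).tolist())
```

```text
t 1.8 pos [ 455.  -336.1   67.1] w 58.5 q [-0.36  0.39 -0.13  0.   -1.05 -1.82] jaw 55.4 -> shift cm [ 6.21 -0.18  0.09] turn x 0.6 tilt [-0.003  0.001 -1.   ]
[[0.001, -0.319, 0.948, -0.143], [0.001, -0.948, -0.319, 0.082], [1.0, 0.001, -0.0, 0.001], [0.0, 0.0, 0.0, 1.0]]
```

View pics/w1.png

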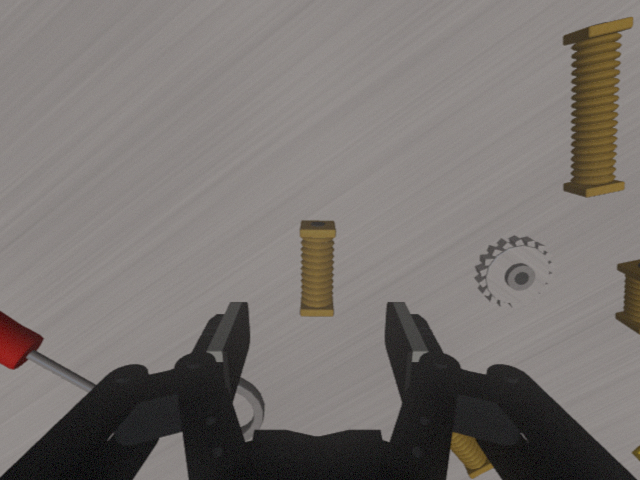

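The wrist view shows the 54 spring upright at (317,268), centred between jaws at about columns 240 and 395. I'll descend and grip.

Emit:
move_arm --moves '[[[3,-0.2,0.1],[0.5,0,0],80],[[6.1,-0.2,0.1],[0.5,0,0],80],[[6.1,-0.2,0.1],[0.5,0,0],80],[[6.1,-0.2,0.1],[0.5,0,0],255],[[6.1,-0.2,0.1],[0.5,0,0],255],[[6.1,-0.2,0.1],[0.5,0,0],255],[[6.1,-0.2,0.1],[0.5,0,0],255],[[6.1,-0.2,0.1],[0.5,0,0],255]]'

```text
clock: 2.52
position: [0.4588, -0.3382, 0.0099]
tool_rot: [[0.004, -0.818, 0.576], [-0.003, 0.576, 0.818], [-1.0, -0.004, 0.0]]
force: [-0.9, -0.4, 6.1]
grip_width: 0.0178
```

Emit:
move_arm --moves '[[[0,0,0],[0,0,0],255],[[0,0,0],[0,0,0],255],[[-3,0,0],[0,0,0],255],[[-7,0,0],[0,0,0],255],[[-7,0,0],[0,0,0],255]]'

```text
clock: 2.93
position: [0.4619, -0.3402, 0.0865]
tool_rot: [[0.013, -0.818, 0.575], [-0.009, 0.575, 0.818], [-1.0, -0.015, 0.0]]
force: [0.5, -0.6, 0.6]
grip_width: 0.0178
```

Run:
```python
from h import *
plan(.5611,.1278,.08,-4.2)
w=cams.snapshot("wrist"); cv2.imwrite("pics/w2.png",w["img"][:,:,::-1])
```

```text
t 2.93 pos [ 461.9 -340.2   86.5] w 17.8 q [-0.36  0.37 -0.1   0.   -1.08 -1.83] jaw 54.9 -> shift cm [ 0.37 18.8  44.  ] turn x -30.9 tilt [ 0.013 -0.009 -1.   ]
```

View pics/w2.png

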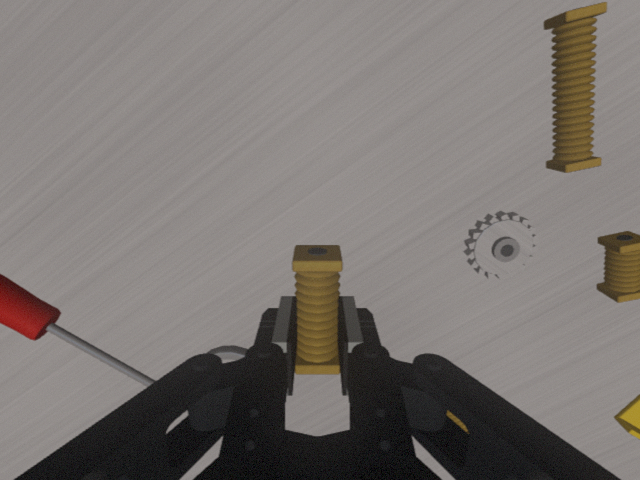

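Emit:
move_arm --moves '[[[0,18.8,44],[-30.9,0,0],255],[[0,18.8,44],[-30.9,0,0],255],[[0,18.8,44],[-30.9,0,0],255],[[0,18.8,44],[-30.9,0,0],255],[[0,18.8,44],[-30.9,0,0],255],[[0,18.8,44],[-30.9,0,0],255],[[0,18.8,44],[-30.9,0,0],255],[[0,18.8,44],[-30.9,0,0],255]]'

```text
clock: 3.65
position: [0.5272, -0.009, 0.0778]
tool_rot: [[0.001, -0.997, 0.075], [0.0, 0.075, 0.997], [-1.0, -0.001, 0.001]]
force: [0.9, 0.1, -0.3]
grip_width: 0.0178
```

Run:
```python
from h import *
plan(.5611,.1278,.08,-4.2)
```

```text
t 3.65 pos [527.2  -9.   77.8] w 17.8 q [ 0.28  0.31 -0.22 -0.   -1.03 -1.93] jaw 85.7 -> shift cm [-0.21 -2.36 13.89] turn x -0.1 tilt [ 0.001  0.    -1.   ]
```

Emit:
move_arm --moves '[[[0,-2.4,13.9],[0,0,0],255],[[0,-2.4,13.9],[0,0,0],255],[[0,-2.4,13.9],[0,0,0],255],[[0,-2.4,13.9],[0,0,0],255],[[2,-2.4,13.9],[0,0,0],255],[[3.5,-2.4,13.9],[0,0,0],255],[[3.5,-2.4,13.9],[0,0,0],255],[[3.5,-2.4,13.9],[0,0,0],255]]'

```text
clock: 4.32
position: [0.5609, 0.1253, 0.0419]
tool_rot: [[-0.001, -0.997, 0.075], [-0.001, 0.075, 0.997], [-1.0, 0.001, -0.001]]
force: [0.5, 0.5, -0.2]
grip_width: 0.0177
```

Run:
```python
from h import *
plan(.5611,.1278,.022,-4.2); print(robot.sense()["force"])
w=cams.snapshot("wrist"); cv2.imwrite("pics/w3.png",w["img"][:,:,::-1])
plan(.5611,.1278,.022,-4.2)
```

```text
t 4.32 pos [560.9 125.3  41.9] w 17.7 q [ 0.49  0.43 -0.14  0.   -1.   -2.14] jaw 85.7 -> shift cm [1.99 0.   0.26] turn x -0.1 tilt [-0.001 -0.001 -1.   ]
[ 0.52215859  0.4907414  -0.18014068]
t 4.37 pos [561.8 125.4  42.9] w 17.7 q [ 0.49  0.43 -0.14  0.   -1.   -2.14] jaw 85.7 -> shift cm [2.09 0.09 0.23] turn x -0.1 tilt [ 0.001 -0.    -1.   ]
```

View pics/w3.png

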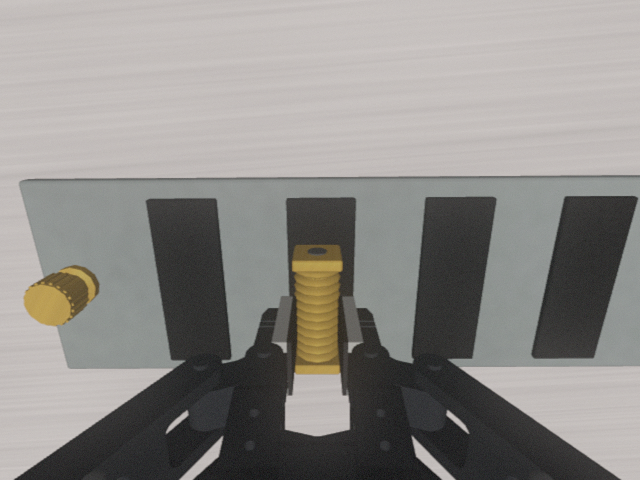

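The view shows the 54 in line over pad 2 (columns 287–355), with the spring at 317 about 2 mm off to the left. I'll lower it.

Emit:
move_arm --moves '[[[1,-0.1,0.2],[0,0,0],255],[[1.8,-0.1,0.2],[0,0,0],255],[[1.8,-0.1,0.2],[0,0,0],255],[[1.8,-0.1,0.2],[0,0,0],255]]'

```text
clock: 4.7
position: [0.5622, 0.1273, 0.0236]
tool_rot: [[-0.001, -0.997, 0.075], [-0.001, 0.075, 0.997], [-1.0, 0.001, -0.001]]
force: [-0.4, -1.1, -0.1]
grip_width: 0.0179
```

Emit:
move_arm --moves '[[[0.2,0,0],[0,0,0],255],[[0.2,0,0],[0,0,0],255]]'

```text
clock: 4.87
position: [0.5626, 0.1276, 0.0221]
tool_rot: [[0.0, -0.997, 0.075], [0.0, 0.075, 0.997], [-1.0, -0.0, 0.0]]
force: [1.3, 0.5, -0.1]
grip_width: 0.0176
```

Emit:
move_arm --moves '[[[0.2,0,0],[0,0,0],255],[[0.2,0,0],[0,0,0],255]]'

```text
clock: 5.03
position: [0.5628, 0.1277, 0.0219]
tool_rot: [[0.001, -0.997, 0.074], [-0.0, 0.074, 0.997], [-1.0, -0.001, -0.0]]
force: [-5.1, -1.0, 9.6]
grip_width: 0.0178
```

Emit:
move_arm --moves '[[[-0.1,0,0],[0,0,0],140],[[-0.1,0,0],[0,0,0],140],[[-0.1,0,0],[0,0,0],140],[[-4,0,0],[0,0,0],140],[[-8,0,0],[0,0,0],140],[[-8,0,0],[0,0,0],80],[[-8,0,0],[0,0,0],80]]'

```text
clock: 5.62
position: [0.5645, 0.1285, 0.1029]
tool_rot: [[0.006, -0.997, 0.075], [0.003, 0.075, 0.997], [-1.0, -0.006, 0.003]]
force: [-0.1, -0.9, -0.8]
grip_width: 0.0582
```

Run:
```python
from h import *
S=cams.snapshot("scene");T=cams.snapshot("top")
for p in (T,S): print(*blob(p,(.561,.128),lo=.022,hi=.042))
plan(.5844,-.1825,.08,-22)
```

```text
[544.4 130.4] [24.2 19.3] -1.4 160
[561.1 126.6] [53.6 21.7] -3.3 215
t 5.72 pos [562.2 127.7  99.6] w 58.3 q [ 0.49  0.38 -0.06 -0.   -1.13 -2.14] jaw 85.7 -> shift cm [  1.95  -4.55 -30.76] turn x 17.7 tilt [-0.001  0.    -1.   ]
```

The 54 is placed within about 1 mm (scene view). Next is the 40.

Emit:
move_arm --moves '[[[2,-4.5,-30.8],[17.7,0,0],80],[[2,-4.5,-30.8],[17.7,0,0],80],[[2,-4.5,-30.8],[17.7,0,0],80],[[2,-4.5,-30.8],[17.7,0,0],80],[[2,-4.5,-30.8],[17.7,0,0],80],[[2,-4.5,-30.8],[17.7,0,0],80],[[2,-4.5,-30.8],[17.7,0,0],80],[[2,-4.5,-30.8],[17.7,0,0],80]]'

```text
clock: 6.38
position: [0.5828, -0.187, 0.0778]
tool_rot: [[-0.004, -0.926, 0.377], [-0.0, 0.377, 0.926], [-1.0, 0.003, -0.002]]
force: [0.5, 0.8, -0.2]
grip_width: 0.0584
```

Emit:
move_arm --moves '[[[2,0,0],[0,0,0],80],[[2,0,0],[0,0,0],80],[[2,0,0],[0,0,0],80]]'

```text
clock: 6.63
position: [0.5825, -0.1827, 0.0578]
tool_rot: [[-0.005, -0.927, 0.375], [0.001, 0.375, 0.927], [-1.0, 0.005, -0.001]]
force: [1.0, 0.4, 0.4]
grip_width: 0.0584
```

Run:
```python
from h import *
S=cams.snapshot("scene");w=cams.snapshot("wrist")
P,u,v=pts({**w,"world_to_cam":np.linalg.inv(w["hand_eye"])}); I=w["img"][v,u].astype(int)
s=robot.sense(); W=P@s["tool_rot"].T+s["position"]
m=(I[:,0]-I[:,2]>25)&(W[:,2]>.012)&(W[:,2]<.03)&(np.hypot(W[:,0]-.5844,W[:,1]+.1825)<.04); print("wrist",*rect(W[m]),m.sum())
plan(.5844,-.1825,.006,-22)
```

```text
wrist [ 585.5 -182.5] [41.  19.2] -21.9 2347
t 6.73 pos [ 584.3 -182.2   60.1] w 58.5 q [-0.05  0.48 -0.01  0.   -1.08 -1.91] jaw 68.1 -> shift cm [ 5.41 -0.02 -0.02] turn x 0.1 tilt [-0.001 -0.    -1.   ]
```

Emit:
move_arm --moves '[[[3,-0.1,0],[0,0,0],80],[[5.1,-0.1,0],[0,0,0],80],[[5.1,-0.1,0],[0,0,0],80],[[5.1,-0.1,0],[0,0,0],255],[[5.1,-0.1,0],[0,0,0],255],[[5.1,-0.1,0],[0,0,0],255],[[5.1,-0.1,0],[0,0,0],255],[[5.1,-0.1,0],[0,0,0],255]]'

```text
clock: 7.4
position: [0.5868, -0.1832, 0.0114]
tool_rot: [[0.004, -0.927, 0.374], [-0.001, 0.374, 0.927], [-1.0, -0.004, 0.001]]
force: [-0.3, 1.6, 6.9]
grip_width: 0.0172
```

Emit:
move_arm --moves '[[[0,0,0],[0,0,0],255],[[0,0,0],[0,0,0],255],[[-3,0,0],[0,0,0],255],[[-7,0,0],[0,0,0],255],[[-7,0,0],[0,0,0],255],[[-7,0,0],[0,0,0],255]]'

```text
clock: 7.9
position: [0.5876, -0.1836, 0.083]
tool_rot: [[0.008, -0.927, 0.374], [-0.001, 0.374, 0.927], [-1.0, -0.007, 0.002]]
force: [0.7, 0.5, -1.5]
grip_width: 0.0166
```

Run:
```python
from h import *
plan(.5561,.060,.08,-4.2)
```

```text
t 7.9 pos [ 587.6 -183.6   83. ] w 16.6 q [-0.05  0.46  0.02  0.   -1.12 -1.91] jaw 68.0 -> shift cm [ 0.25 12.04 21.41] turn x -17.8 tilt [ 0.008 -0.001 -1.   ]
```

Emit:
move_arm --moves '[[[0,12,21.4],[-17.8,0,0],255],[[0,12,21.4],[-17.8,0,0],255],[[0,12,21.4],[-17.8,0,0],255],[[0,12,21.4],[-17.8,0,0],255],[[0,12,21.4],[-17.8,0,0],255],[[0,12,21.4],[-17.8,0,0],255],[[0,12,21.4],[-17.8,0,0],255],[[0,12,21.4],[-17.8,0,0],255]]'

```text
clock: 8.57
position: [0.5536, 0.0621, 0.0788]
tool_rot: [[-0.001, -0.998, 0.07], [0.0, 0.07, 0.998], [-1.0, 0.001, 0.0]]
force: [-0.8, -1.0, -0.8]
grip_width: 0.0172
```

Emit:
move_arm --moves '[[[2,0,0],[0,0,0],255],[[4,0,0],[0,0,0],255],[[4,0,0],[0,0,0],255],[[4,0,0],[0,0,0],255]]'

```text
clock: 8.9
position: [0.5533, 0.0587, 0.0383]
tool_rot: [[-0.003, -0.997, 0.074], [-0.001, 0.074, 0.997], [-1.0, 0.003, -0.002]]
force: [0.3, -0.2, -0.2]
grip_width: 0.0172
```

Run:
```python
from h import *
plan(.5561,.060,.023,-4.2)
w=cams.snapshot("wrist"); cv2.imwrite("pics/w4.png",w["img"][:,:,::-1])
plan(.5561,.060,.023,-4.2)
```

```text
t 8.9 pos [553.3  58.7  38.3] w 17.2 q [ 0.39  0.4  -0.2   0.   -0.97 -2.03] jaw 85.7 -> shift cm [ 1.52 -0.27  0.15] turn x -0.1 tilt [-0.003 -0.001 -1.   ]
t 8.95 pos [554.4  59.1  39.5] w 17.1 q [ 0.39  0.4  -0.19  0.   -0.97 -2.03] jaw 85.8 -> shift cm [ 1.65 -0.16  0.1 ] turn x -0.0 tilt [-0.    -0.001 -1.   ]
```

View pics/w4.png

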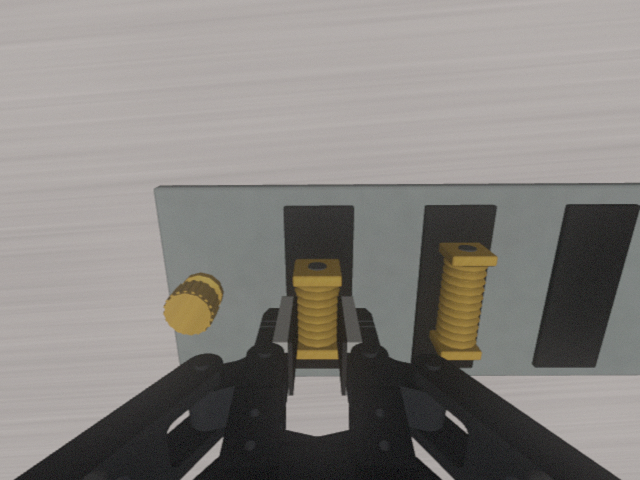

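The 40 is held at (317,308), in line over pad 1 (columns 285–353). The 54 rests on pad 2 at (462,300), and the post at (195,303) is clear of the fingers. I'll lower the 40.

Emit:
move_arm --moves '[[[1,-0.1,0.1],[0,0,0],255],[[1.5,-0.1,0.1],[0,0,0],255],[[1.5,-0.1,0.1],[0,0,0],255],[[1.5,-0.1,0.1],[0,0,0],255]]'

```text
clock: 9.28
position: [0.5552, 0.061, 0.0241]
tool_rot: [[-0.0, -0.997, 0.073], [-0.0, 0.073, 0.997], [-1.0, 0.0, -0.0]]
force: [0.3, -0.9, -0.1]
grip_width: 0.017
```

Emit:
move_arm --moves '[[[0.2,0,0],[0,0,0],255],[[0.2,0,0],[0,0,0],255]]'

```text
clock: 9.45
position: [0.5555, 0.061, 0.0234]
tool_rot: [[0.001, -0.997, 0.073], [-0.0, 0.073, 0.997], [-1.0, -0.001, -0.0]]
force: [-2.3, -0.0, 7.2]
grip_width: 0.0169
```

Emit:
move_arm --moves '[[[-0.1,0,0],[0,0,0],140],[[-0.1,0,0],[0,0,0],140],[[-0.1,0,0],[0,0,0],140],[[-4,0,0],[0,0,0],140],[[-8,0,0],[0,0,0],140],[[-8,0,0],[0,0,0],80],[[-8,0,0],[0,0,0],80]]'

```text
clock: 10.03
position: [0.5571, 0.0617, 0.1048]
tool_rot: [[0.006, -0.997, 0.073], [0.002, 0.073, 0.997], [-1.0, -0.006, 0.002]]
force: [0.7, -0.6, -0.9]
grip_width: 0.0587
```

Run:
```python
from h import *
S=cams.snapshot("scene")
for c in ((.556,.060),(.561,.128)): print(*blob(S,c,r=.045,lo=.022,hi=.042))
plan(.6129,-.328,.08,3.7)
```

```text
[553.1  60.3] [41.4 21.5] -5.6 191
[560.7 126.1] [53.9 22.7] -6.4 215
t 10.08 pos [555.6  61.3 102.8] w 58.6 q [ 0.39  0.34 -0.1  -0.   -1.12 -2.03] jaw 85.8 -> shift cm [  2.25  -8.56 -38.41] turn x -7.9 tilt [ 0.002  0.001 -1.   ]
```

Emit:
move_arm --moves '[[[2,-8.5,-38.4],[-7.9,0,0],80],[[2,-8.5,-38.4],[-7.9,0,0],80],[[2,-8.5,-38.4],[-7.9,0,0],80],[[2,-8.5,-38.4],[-7.9,0,0],80],[[2,-8.5,-38.4],[-7.9,0,0],80],[[2,-8.5,-38.4],[-7.9,0,0],80],[[2,-8.5,-38.4],[-7.9,0,0],80],[[2,-8.5,-38.4],[-7.9,0,0],80]]'

```text
clock: 10.75
position: [0.6018, -0.2666, 0.0834]
tool_rot: [[-0.003, -0.998, -0.065], [0.001, -0.065, 0.998], [-1.0, 0.003, 0.001]]
force: [0.8, 0.5, -0.2]
grip_width: 0.0586
```

Run:
```python
from h import *
plan(.6129,-.328,.06,3.7)
```

```text
t 10.75 pos [ 601.8 -266.6   83.4] w 58.6 q [-0.18  0.54  0.16 -0.   -1.19 -1.33] jaw 93.7 -> shift cm [ 2.33 -0.72 -6.2 ] turn x -0.0 tilt [-0.003  0.001 -1.   ]
```

Emit:
move_arm --moves '[[[2,-0.7,-5.9],[0,0,0],80],[[2,-0.7,-5.9],[0,0,0],80],[[2,-0.7,-5.9],[0,0,0],80],[[2,-0.7,-5.9],[0,0,0],80],[[2,-0.7,-5.9],[0,0,0],80]]'

```text
clock: 11.17
position: [0.6129, -0.3227, 0.0641]
tool_rot: [[-0.002, -0.998, -0.064], [0.001, -0.064, 0.998], [-1.0, 0.002, 0.001]]
force: [0.9, 0.2, 0.9]
grip_width: 0.0585
```

```bash
cat >> h.py <<'E'
def wblob(c,r=.05):
    w=cams.snapshot("wrist"); P,u,v=pts({**w,"world_to_cam":np.linalg.inv(w["hand_eye"])}); I=w["img"][v,u].astype(int)
    s=robot.sense(); W=P@s["tool_rot"].T+s["position"]
    m=(I[:,0]-I[:,2]>25)&(W[:,2]>.012)&(W[:,2]<.03)&(np.hypot(W[:,0]-c[0],W[:,1]-c[1])<r); print("wrist",*rect(W[m]),m.sum())
E
python3 - <<'E'
from h import *
cams.snapshot("scene"); wblob((.6129,-.328))
plan(.6129,-.328,.006,3.7)
E
```

```text
wrist [ 613.2 -328.1] [68.9 19.2] 3.7 3603
t 11.27 pos [ 613.6 -322.1   65.4] w 59.0 q [-0.26  0.62  0.25 -0.   -1.2  -1.25] jaw 93.8 -> shift cm [ 5.94  0.11 -0.58] turn x 0.1 tilt [-0.  0. -1.]
```

Emit:
move_arm --moves '[[[2,0,-0.6],[0,0,0],80],[[5.6,0,-0.6],[0,0,0],80],[[5.6,0,-0.6],[0,0,0],80],[[5.6,0,-0.6],[0,0,0],255],[[5.6,0,-0.6],[0,0,0],255],[[5.6,0,-0.6],[0,0,0],255],[[5.6,0,-0.6],[0,0,0],255],[[5.6,0,-0.6],[0,0,0],255]]'

```text
clock: 11.93
position: [0.6155, -0.3295, 0.0124]
tool_rot: [[0.004, -0.998, -0.065], [-0.002, -0.065, 0.998], [-1.0, -0.004, -0.002]]
force: [0.1, 1.5, 7.2]
grip_width: 0.0168
```

Emit:
move_arm --moves '[[[0,0,0],[0,0,0],255],[[0,0,0],[0,0,0],255],[[-3,0,0],[0,0,0],255],[[-7,0,0],[0,0,0],255],[[-7,0,0],[0,0,0],255],[[-7,0,0],[0,0,0],255]]'

```text
clock: 12.43
position: [0.6161, -0.3301, 0.0839]
tool_rot: [[0.008, -0.998, -0.065], [-0.003, -0.065, 0.998], [-1.0, -0.008, -0.003]]
force: [-0.1, 0.7, -1.0]
grip_width: 0.0163
```

Run:
```python
from h import *
plan(.5661,.1956,.08,-4.2)
```

```text
t 12.43 pos [ 616.1 -330.1   83.9] w 16.3 q [-0.27  0.61  0.29  0.   -1.24 -1.24] jaw 93.7 -> shift cm [ 0.2   1.59 52.78] turn x 7.9 tilt [ 0.008 -0.003 -1.   ]
```

Emit:
move_arm --moves '[[[0,1.6,52.8],[7.9,0,0],255],[[0,1.6,52.8],[7.9,0,0],255],[[0,1.6,52.8],[7.9,0,0],255],[[0,1.6,52.8],[7.9,0,0],255],[[0,1.6,52.8],[7.9,0,0],255],[[0,1.6,52.8],[7.9,0,0],255],[[0,1.6,52.8],[7.9,0,0],255],[[0,1.6,52.8],[7.9,0,0],255]]'

```text
clock: 13.1
position: [0.5813, 0.0044, 0.079]
tool_rot: [[-0.001, -0.997, 0.073], [0.0, 0.073, 0.997], [-1.0, 0.001, 0.0]]
force: [0.2, 0.9, -0.3]
grip_width: 0.0166
```

Run:
```python
from h import *
plan(.5661,.1956,.08,-4.2)
```

```text
t 13.1 pos [581.3   4.4  79. ] w 16.6 q [ 0.28  0.41 -0.08 -0.   -1.09 -1.92] jaw 85.8 -> shift cm [-0.09  2.92 18.96] turn x -0.0 tilt [-0.001  0.    -1.   ]
```

Emit:
move_arm --moves '[[[0,2.9,19],[0,0,0],255],[[0,2.9,19],[0,0,0],255],[[0,2.9,19],[0,0,0],255],[[0,2.9,19],[0,0,0],255],[[0,2.9,19],[0,0,0],255],[[0,2.9,19],[0,0,0],255],[[3,2.9,19],[0,0,0],255],[[3,2.9,19],[0,0,0],255]]'

```text
clock: 13.77
position: [0.5638, 0.1935, 0.0446]
tool_rot: [[-0.008, -0.997, 0.073], [-0.002, 0.073, 0.997], [-1.0, 0.008, -0.003]]
force: [-2.2, -0.7, -3.2]
grip_width: 0.0165
```

Run:
```python
from h import *
cams.snapshot("scene")
w=cams.snapshot("wrist"); cv2.imwrite("pics/w5.png",w["img"][:,:,::-1])
plan(.5661,.1956,.024,-4.2)
```

```text
t 13.87 pos [566.3 193.2  48.4] w 16.4 q [ 0.59  0.47 -0.07  0.   -1.04 -2.23] jaw 85.8 -> shift cm [2.44 0.03 0.25] turn x -0.0 tilt [-0.003 -0.002 -1.   ]
```

View pics/w5.png

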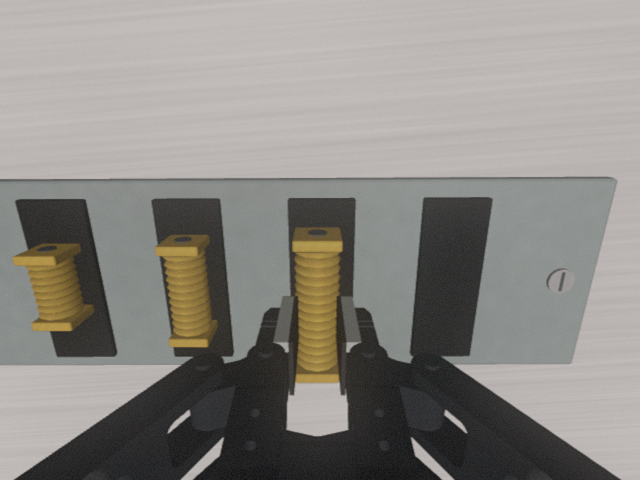

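The 68 is held at (317,305), in line over pad 3 (columns 289–355). The 40 and 54 still lie on pads 1 and 2. I'll lower the 68.

Emit:
move_arm --moves '[[[1,0,0.2],[0,0,0],255],[[2.2,0,0.2],[0,0,0],255],[[2.2,0,0.2],[0,0,0],255],[[2.2,0,0.2],[0,0,0],255]]'

```text
clock: 14.2
position: [0.5675, 0.1957, 0.0275]
tool_rot: [[-0.0, -0.997, 0.074], [-0.0, 0.074, 0.997], [-1.0, 0.0, -0.0]]
force: [0.4, 0.8, -0.5]
grip_width: 0.0169
```

Emit:
move_arm --moves '[[[0.2,0,0],[0,0,0],255],[[0.2,0,0],[0,0,0],255]]'

```text
clock: 14.37
position: [0.5679, 0.1962, 0.026]
tool_rot: [[0.001, -0.997, 0.073], [0.001, 0.073, 0.997], [-1.0, -0.001, 0.001]]
force: [0.0, -0.2, -0.8]
grip_width: 0.0162
```

Emit:
move_arm --moves '[[[0.2,0,0],[0,0,0],255],[[0.2,0,0],[0,0,0],255]]'

```text
clock: 14.53
position: [0.5681, 0.1963, 0.0244]
tool_rot: [[0.002, -0.997, 0.073], [0.001, 0.073, 0.997], [-1.0, -0.002, 0.001]]
force: [-0.6, 0.2, 3.0]
grip_width: 0.0166
```

Contact is at 3 N, so I'll release.

Emit:
move_arm --moves '[[[0,0,0],[0,0,0],140],[[0,0,0],[0,0,0],140],[[0,0,0],[0,0,0],140],[[-4,0,0],[0,0,0],140],[[-8,0,0],[0,0,0],140],[[-8,0,0],[0,0,0],80],[[-8,0,0],[0,0,0],80]]'

```text
clock: 15.12
position: [0.5692, 0.1971, 0.1064]
tool_rot: [[0.006, -0.997, 0.073], [0.003, 0.073, 0.997], [-1.0, -0.005, 0.004]]
force: [-0.7, 0.1, -0.9]
grip_width: 0.0584
```

Run:
```python
from h import *
S=cams.snapshot("scene")
for c in ((.556,.060),(.561,.128),(.566,.1956)): print(*blob(S,c,r=.043,lo=.022,hi=.042))
plan(.4672,-.1696,.08,-22.5)
```

```text
[553.8  60.2] [40.4 22.4] -4.0 187
[560.9 126.9] [54.2 20.2] -5.1 214
[564.8 194.5] [69.2 22.4] -6.2 234
t 15.17 pos [567.8 196.5 104.2] w 58.8 q [ 0.59  0.42  0.01 -0.   -1.16 -2.24] jaw 85.8 -> shift cm [  2.35   7.35 -37.25] turn x 18.3 tilt [ 0.002  0.002 -1.   ]
```

Emit:
move_arm --moves '[[[2,7.3,-37.3],[18.3,0,0],80],[[2,7.3,-37.3],[18.3,0,0],80],[[2,7.3,-37.3],[18.3,0,0],80],[[2,7.3,-37.3],[18.3,0,0],80],[[2,7.3,-37.3],[18.3,0,0],80],[[2,7.3,-37.3],[18.3,0,0],80],[[2,7.3,-37.3],[18.3,0,0],80],[[2,7.3,-37.3],[18.3,0,0],80]]'

```text
clock: 15.83
position: [0.4779, -0.1266, 0.0846]
tool_rot: [[-0.002, -0.924, 0.382], [0.0, 0.382, 0.924], [-1.0, 0.002, -0.001]]
force: [-0.2, -0.5, -0.0]
grip_width: 0.0591
```

Run:
```python
from h import *
plan(.4672,-.1696,.06,-22.5)
```

```text
t 15.83 pos [ 477.9 -126.6   84.6] w 59.1 q [ 0.06  0.25 -0.29 -0.   -1.03 -2.02] jaw 67.5 -> shift cm [ 2.46 -0.66 -4.37] turn x 0.0 tilt [-0.002  0.    -1.   ]
```

Emit:
move_arm --moves '[[[2,-0.7,-4.2],[0,0,0],80],[[2,-0.7,-4.2],[0,0,0],80],[[2,-0.7,-4.2],[0,0,0],80],[[2,-0.7,-4.2],[0,0,0],80],[[2,-0.7,-4.2],[0,0,0],80]]'

```text
clock: 16.25
position: [0.4705, -0.1657, 0.0657]
tool_rot: [[-0.0, -0.924, 0.382], [-0.0, 0.382, 0.924], [-1.0, 0.0, -0.0]]
force: [-0.2, -0.3, 0.3]
grip_width: 0.0587
```

Run:
```python
from h import *
cams.snapshot("scene"); wblob((.4672,-.1696))
plan(.4672,-.1696,.010,-22.5)
```

```text
wrist [ 466.8 -169.3] [82.  19.2] -22.5 4231
t 16.35 pos [ 470.9 -165.4   66.1] w 58.4 q [-0.02  0.27 -0.31  0.   -0.98 -1.94] jaw 67.6 -> shift cm [ 5.61  0.18 -0.53] turn x 0.1 tilt [ 0.001 -0.    -1.   ]
```

Emit:
move_arm --moves '[[[2,0.2,-0.5],[0,0,0],80],[[5.5,0.2,-0.5],[0,0,0],80],[[5.5,0.2,-0.5],[0,0,0],80],[[5.5,0.2,-0.5],[0,0,0],255],[[5.5,0.2,-0.5],[0,0,0],255],[[5.5,0.2,-0.5],[0,0,0],255],[[5.5,0.2,-0.5],[0,0,0],255],[[5.5,0.2,-0.5],[0,0,0],255]]'

```text
clock: 17.02
position: [0.468, -0.1703, 0.0129]
tool_rot: [[0.004, -0.924, 0.382], [-0.0, 0.382, 0.924], [-1.0, -0.004, 0.001]]
force: [-0.1, 1.2, 5.3]
grip_width: 0.0162
```

Emit:
move_arm --moves '[[[0,0,0],[0,0,0],255],[[0,0,0],[0,0,0],255],[[-3,0,0],[0,0,0],255],[[-7,0,0],[0,0,0],255],[[-7,0,0],[0,0,0],255],[[-7,0,0],[0,0,0],255]]'

```text
clock: 17.52
position: [0.4688, -0.1705, 0.0843]
tool_rot: [[0.008, -0.924, 0.382], [-0.001, 0.382, 0.924], [-1.0, -0.007, 0.002]]
force: [-0.0, 0.9, -2.5]
grip_width: 0.0154
```

Run:
```python
from h import *
plan(.5711,.2634,.08,-4.2)
```

```text
t 17.52 pos [ 468.8 -170.5   84.3] w 15.4 q [-0.03  0.25 -0.29  0.   -1.02 -1.93] jaw 67.5 -> shift cm [ 0.48  7.14 44.01] turn x -18.3 tilt [ 0.008 -0.001 -1.   ]
```

Emit:
move_arm --moves '[[[0,7.1,44],[-18.3,0,0],255],[[0,7.1,44],[-18.3,0,0],255],[[0,7.1,44],[-18.3,0,0],255],[[0,7.1,44],[-18.3,0,0],255],[[0,7.1,44],[-18.3,0,0],255],[[0,7.1,44],[-18.3,0,0],255],[[0,7.1,44],[-18.3,0,0],255],[[0,7.1,44],[-18.3,0,0],255]]'

```text
clock: 18.18
position: [0.5429, 0.156, 0.0805]
tool_rot: [[-0.001, -0.997, 0.073], [-0.0, 0.073, 0.997], [-1.0, 0.001, -0.0]]
force: [1.8, -0.1, -0.2]
grip_width: 0.0159
```

Run:
```python
from h import *
plan(.5711,.2634,.08,-4.2)
```

```text
t 18.18 pos [542.9 156.   80.5] w 15.9 q [ 0.56  0.38 -0.12 -0.   -1.08 -2.2 ] jaw 85.8 -> shift cm [ 0.05 -2.03 10.91] turn x 0.0 tilt [-0.001 -0.    -1.   ]
```

Emit:
move_arm --moves '[[[0,-2,11],[0,0,0],255],[[0,-2,11],[0,0,0],255],[[0,-2,11],[0,0,0],255],[[0,-2,11],[0,0,0],255],[[2,-2,11],[0,0,0],255],[[3,-2,11],[0,0,0],255],[[3,-2,11],[0,0,0],255],[[3,-2,11],[0,0,0],255]]'

```text
clock: 18.85
position: [0.5706, 0.2612, 0.05]
tool_rot: [[-0.002, -0.997, 0.074], [-0.002, 0.074, 0.997], [-1.0, 0.002, -0.002]]
force: [0.0, -0.4, -0.2]
grip_width: 0.0161
```

Run:
```python
from h import *
cams.snapshot("scene")
w=cams.snapshot("wrist"); cv2.imwrite("pics/w6.png",w["img"][:,:,::-1])
plan(.5711,.2634,.025,-4.2)
```

```text
t 18.95 pos [571.7 261.9  51.6] w 16.4 q [ 0.68  0.51  0.02  0.   -1.08 -2.32] jaw 85.8 -> shift cm [2.66 0.07 0.15] turn x -0.0 tilt [ 0.001  0.    -1.   ]
```

View pics/w6.png

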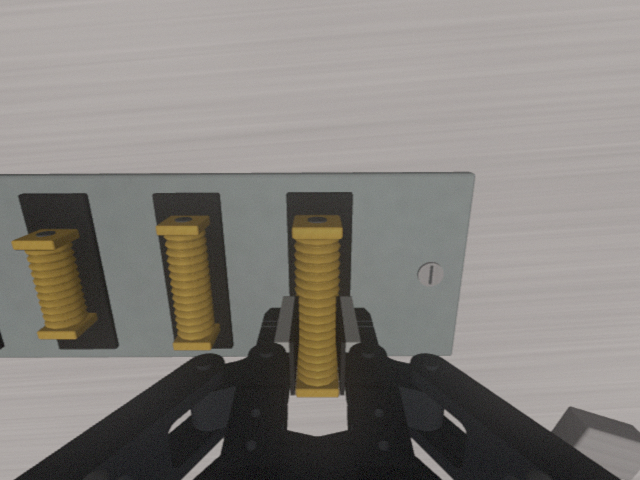

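The 82 is held at (317,305), centred over pad 4 (columns 288–352). The 68 lies on pad 3 at (190,282). I'll lower the 82.

Emit:
move_arm --moves '[[[1,0,0.1],[0,0,0],255],[[2.4,0,0.1],[0,0,0],255],[[2.4,0,0.1],[0,0,0],255],[[2.4,0,0.1],[0,0,0],255]]'

```text
clock: 19.28
position: [0.5712, 0.2629, 0.0267]
tool_rot: [[-0.001, -0.997, 0.073], [-0.001, 0.073, 0.997], [-1.0, 0.001, -0.001]]
force: [-0.0, 0.1, -1.5]
grip_width: 0.0161
```

Emit:
move_arm --moves '[[[0.2,0,0],[0,0,0],255],[[0.3,0,0],[0,0,0],255],[[0.3,0,0],[0,0,0],255]]'

```text
clock: 19.53
position: [0.5717, 0.2633, 0.025]
tool_rot: [[0.001, -0.997, 0.073], [0.0, 0.073, 0.997], [-1.0, -0.001, 0.0]]
force: [-1.2, -0.7, 4.4]
grip_width: 0.016
```

Emit:
move_arm --moves '[[[0,0,0],[0,0,0],140],[[0,0,0],[0,0,0],140],[[0,0,0],[0,0,0],140],[[-4,0,0],[0,0,0],140],[[-8,0,0],[0,0,0],140],[[-12,0,0],[0,0,0],140],[[-12,0,0],[0,0,0],140]]'

```text
clock: 20.12
position: [0.5758, 0.2649, 0.1538]
tool_rot: [[0.015, -0.997, 0.072], [0.007, 0.072, 0.997], [-1.0, -0.014, 0.008]]
force: [1.6, 0.9, 1.4]
grip_width: 0.0383
```

Emit:
move_arm --moves '[[[-2,0,-25],[0,0,0],140],[[-2,0,-25],[0,0,0],140],[[-2,0,-25],[0,0,0],140],[[-2,0,-25],[0,0,0],140],[[-2,0,-25],[0,0,0],140],[[-2,0,-25],[0,0,0],140],[[-2,0,-25],[0,0,0],140],[[-2,0,-25],[0,0,0],140]]'

```text
clock: 20.78
position: [0.5529, 0.0118, 0.1641]
tool_rot: [[0.001, -0.997, 0.077], [0.0, 0.077, 0.997], [-1.0, -0.001, 0.0]]
force: [0.2, 1.3, 0.5]
grip_width: 0.0382
```

Emit:
move_arm --moves '[[[0,5,-20],[0,0,0],140],[[0,5,-20],[0,0,0],140],[[0,5,-20],[0,0,0],140],[[0,5,-20],[0,0,0],140],[[0,5,-20],[0,0,0],140],[[0,5,-20],[0,0,0],140],[[0,5,-20],[0,0,0],140],[[0,5,-20],[0,0,0],140]]'

```text
clock: 21.45
position: [0.4889, -0.1811, 0.1635]
tool_rot: [[-0.0, -0.997, 0.073], [0.0, 0.073, 0.997], [-1.0, 0.0, 0.0]]
force: [0.1, -0.5, 0.0]
grip_width: 0.0385
```

Run:
```python
from h import *
S=cams.snapshot("scene");T=cams.snapshot("top")
for c in ((.556,.060),(.561,.128),(.566,.1956),(.571,.2634)):
    print(*[np.array2string(np.r_[tuple(map(np.atleast_1d,blob(p,c,r=.045,lo=lo,hi=.042)))]) for p,lo in((S,.020),(T,.024))])
for r in finder.trace(T,"pad_a"): P,_,_=pts(T,r["pixels"]); print(round(r["score"],2),*rect(P))
cv2.imwrite("pics/top1.png",cv2.resize(T["img"][140:300,80:360,::-1],None,fx=2.5,fy=2.5))
s=robot.sense();print(s["clock"],np.abs(s["qd"]).max())
```

```text
[553.5  60.2  40.8  22.8  -5.9 209. ] [0. 0. 0. 0. 0. 0.]
[561.  126.3  53.2  20.8  -3.1 242. ] [0. 0. 0. 0. 0. 0.]
[564.9 196.   68.4  22.9  -4.6 272. ] [565.  198.1  67.6  18.4  -3.2 294. ]
[570.5 260.9  81.8  20.9  -4.3 289. ] [569.4 264.   82.1  20.5  -3.9 589. ]
0.75 [569.6 262. ] [91.2 32. ] -5.8
0.68 [566.3 203.7] [91.2 17.3] -3.6
21.6 0.0024634750180099604
```

View pics/top1.png

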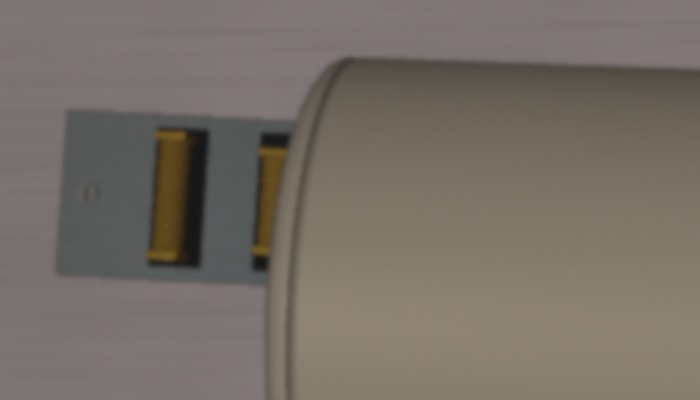

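The top crop shows the 82 at (172,197) on its pad, with the other pads hidden by the arm. The scene depth covers all four springs, and each is within about 3 mm and 2° of its pad. The arm is clear and still, so I'm handing in.

```bash
python3 -c "
from rig import robot
print(robot.sign_off())"
```

```text
the job is handed in; nothing more can be done
None
```

All four springs are on the pads in order, counting from the post: 40, 54, 68 and 82 mm. I handed the job in at about 21.6 s with the gripper empty and the arm still, about 0.16 m above the table and away from the pads. The sign-off gave no verdict.

- **Position and angle:** the last scene-camera depth check put each spring's middle within about 3 mm of its measured pad centre (limit 12 mm). Each was within about 2° of the pad's length (limit 15°).
- **Lying flat:** each spring was lowered until the wrist force showed contact with the pad before I let go. I did not measure the height of each middle separately.
- **Not confirmed by the top camera:** the arm hid the 40 and 54 mm springs and part of the 68 mm pad, so those two springs rest on the scene camera's final reading. The wrist views taken while later springs were placed also showed both lying on their pads.
- **Disagreement:** where both cameras could see, they differed by 2–3 mm across the row, close to the stated calibration error.

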